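Put the rusks away in the glass jar

ROBOT

A 6-joint arm with a two-finger parallel gripper is mounted at the origin on the work surface. World frame = base frame: x ahead of the robot, y to its left, z up, the work surface at z = 0. Lengths are in m, angles in rad, forces in N, time in s.
With the tool pointing down it reaches from about 0.375 to 0.925 m from the base axis. Payload 5.7 kg.
Tool frame: the origin (TCP) lies midway between the tips of the shut fingers; the grasp point (between the pads) lies 19 mm behind it; z points along the fingers, y is the line along which they close (so a half turn about z gives the same grasp; the last joint's range is limited). The gripper opens to 88 mm and grips with 3 to 60 N. Pads are 20 mm wide; open, the fingers measure 115 mm over their backs; the gripper's body (75 mm by 178 mm) begins 61 mm behind the grasp point.
Start: joints at [-1.264, 0.359, 1.51, -0, 1.272, -0.115], TCP at [0.246, -0.547, 0.223] pointing down, gripper open.
Joint ranges: [-2.97, 2.97], [-1.01, 2.36], [0.21, 2.38], [-0.96, 4.11], [0.2, 2.71], [-2.98, 2.98]. Speed limits (rad/s): [2.39, 2.39, 3.14, 3.14, 3.14, 3.14].

INTERFACE

Orientations are given as a unit quaternion [x, y, z, w].
In Python, from bench import move_ptp, servo_line, goto_joints, move_gripper, sleep, inverse_kinematics, capture, PlanningError, close_job, spot_in, silhouettes, current_clock, current_joint_pos, current_qvel, current_joint_torque, current_position, current_orientation, current_force, current_torque, current_finger_gap, current_grip_force gives the robot as it stands. Calls block until the motion is done:
- move_ptp(position, orientation): joint-space move of the TCP to a pose.
- servo_line(position, orientation=None, rate=0.15, contact_N=None): straight line of the TCP; orientation=None keeps the orientation; rate is the mean speed in m/s. With contact_N (N) it stops when the force on the tool has changed by that much, and returns True; else False.
- goto_joints(angles): joint-space move.
- move_gripper(opening): finger opening in m; the grip force is fixed at half the most; returns when the fingers have stopped.
- sleep(seconds).
- inverse_kinematics(position, orientation): joint angles nearest the present ones, or None.
- capture(name): name is "side" or "top"; returns a dict with "image" (400x640x3 uint8, blue, green, red), "range_z" (400x640 float32, m along the optical axis (not along the pixel's ray), 0 where there is no reading), "intrinsics" (3x3 intrinsics, pixels), "R" (3x3) and "t" (3): a world point X has camera coordinates R X + t. Camera axes: x right, y down, z forward; pixel columns grow to the right and rows downward; lengths in m; the calibration is good to about 2 mm. A picture is of the moment at which its call begins.
A pose or a line that the arm cannot do raises PlanningError and nothing moves.
- close_job(): hands the job in; it is judged then, once.
Trained networks look in the newest picture that a camera, given by its name, has taken for a name from the list of things; names that differ only in an ending like _2 or _b are one class to them, and where a whole thing is asked for, a point or a joint stands for the part that bears it (a point fixed in the world has none). Each returns a list of dicts, best first, with "conf" (0 to 1); they miss things now and then, are a little off and sometimes report something else, mostly with a low value. They report only what shows in the picture. A call takes as long as a camera call. They do not tell look-alikes from the thing itself.
- spot_in(camera, query): "xy" ([column, row] in pixels, amid what is visible of it).
- silhouettes(camera, query): "region" (400x640 bool, what is visible of it) and "xy" ([column, row] in pixels, amid what is visible of it).
Readings, each from a call of its own:
- current_clock(): time.
- current_joint_pos(): joint angles.
- current_qvel(): joint speeds.
- current_joint_torque(): joint torques, N m.
- current_position(): TCP position.
- current_orientation(): TCP orientation.
- current_force(): force on the tool from outside, world axes, zero at the start.
- current_torque(): the same for the moment, N m.
- current_finger_gap(): finger opening in m.
- current_grip_force(): force on a finger pad.
Only numpy, scipy, OpenCV 4.12 (cv2) and the standard library are available. Lean on these libraries where they do the work, as an engineer would, in place of code of your own. Each camera call takes 0.05 s, during which the arm holds its last target. There are 200 camera calls.

TASK

Put the rusks away: lift the tray over to the open glass jar and tip it so that all four rusks slide off its open end into the jar with none spilled, then set the empty tray flat back on the cork mat and put the wooden lid gently on the jar, fully seated. Leave the jar standing about where it is and do not disturb the tea bowls or the ladle.

Things in the scene. Friction and masses are not known exactly. Their poses are not given: they have to be found in the camera images.
- tray: Yellow plastic tray, 180 mm long (x), 114 mm wide (y), floor and walls 4 mm thick, walls 32 mm high on three sides; its +x end is open (no wall): pieces slide off there. A rigid hoop handle stands over the middle: two straps from the side walls carry a flat bar along y, 12 mm thick (x), 114 mm long, from 92 to 118 mm above the underside. Origin: centre of the underside; z up.
- tray_grip (a point): Middle of the tray's handle bar, 105 mm above the tray's underside; axes as the tray's.
- tray_lip (a point): Middle of the edge of the tray's open end, on the floor's upper face (90 mm along the tray's +x from its centre, 4 mm up); axes as the tray's.
- mat: Cork mat, 250 mm (its x) by 190 mm (its y), 4 mm thick, fixed to the shelf top. The tray stands on it at the start. Origin: centre of its underside, at z = 0.
- jar: Squat round jar of blue glass, straight-sided, 170 mm across outside, 160 mm across inside, 105 mm high, 7 mm floor, open at the top, 0.9 kg, loose. Origin: centre of its underside; z up.
- jar_rim (a point): Centre of the jar's mouth, level with the rim, 105 mm above its underside.
- lid: Round wooden lid of the jar, lying knob up: disc 170 mm across, 12 mm thick; under it a plug 144 mm across, 10 mm deep, that enters the jar's mouth; on top a round knob 34 mm across, 36 mm high. Origin: centre of the plug's underside; disc's underside 10 mm, disc's top 22 mm, knob's top 58 mm above it.
- lid_knob (a point): Point on the knob's axis, 42 mm above the lid's origin (20 mm above the disc's top): the height to grip.
- bowl0: Upturned white porcelain tea bowl, 90 mm across, 56 mm high; bystander. Origin: centre of its underside.
- bowl1: A second upturned tea bowl, the same as the first; bystander.
- ladle: Aluminium milk ladle standing on its cup: cup 76 mm across, 55 mm high, a thin upright handle at the cup's +y side up to 198 mm high; bystander. Origin: centre of the cup's underside.
- rusk0: Rusk (hard toasted slice), 64 mm long (its x), 32 mm wide, 18 mm thick, lying flat in the tray. Origin: centre of its underside.
- rusk1: Another rusk, the same size, lying in the tray.
- rusk2: Another rusk, the same size, lying in the tray.
- rusk3: Another rusk, the same size, lying in the tray.
Not all that is in view belongs to the job. What is shaped like the rusk3 but green or red is not meant.

How it is judged:
On the way, in this order (a step that is already met when the one before it is completed fails the run):
1. the tray is lifted clear of the mat with all four rusks on it (height (world z) of tray above 0.05 m and z of rusk0 in the frame of tray between 0 and 0.05 m and distance between each of rusk0, rusk1, rusk2, rusk3 and tray below 0.11 m and z of rusk1 in the frame of tray between 0 and 0.05 m and z of rusk2 in the frame of tray between 0 and 0.05 m and z of rusk3 in the frame of tray between 0 and 0.05 m), for 0.1 s.
2. all four rusks are in the jar while the tray is still held up (horizontal distance between each of rusk0, rusk1, rusk2, rusk3 and jar below 0.082 m and z of rusk0 in the frame of jar between 0 and 0.097 m and z of rusk1 in the frame of jar between 0 and 0.097 m and z of rusk2 in the frame of jar between 0 and 0.097 m and z of rusk3 in the frame of jar between 0 and 0.097 m and height (world z) of tray above 0.05 m), for 0.1 s.
At the end, for the whole second after the job is handed in: All four rusks lie inside the jar; the tray is flat on the mat (within 3.5 degrees, its centre within 55 mm of the mat's centre); the lid is seated on the upright jar (plug in the mouth, disc on the rim to within 4 mm, within 14 mm of centre, level within 3.5 degrees); lid and tray are at rest (horizontal distance between each of rusk0, rusk1, rusk2, rusk3 and jar below 0.082 m and z of rusk0 in the frame of jar between 0 and 0.097 m and z of rusk1 in the frame of jar between 0 and 0.097 m and z of rusk2 in the frame of jar between 0 and 0.097 m and z of rusk3 in the frame of jar between 0 and 0.097 m and horizontal distance between tray and mat below 0.055 m and height (world z) of tray below 0.012 m and angle between each of tray, lid, jar's own z axis and vertical below 0.06 rad and horizontal distance between lid and jar below 0.014 m and z of lid in the frame of jar between 0.088 and 0.099 m and linear speed of each of lid, tray below 0.02 m/s); the robot touches nothing.
It fails at once if a tea bowl or the ladle is disturbed (moved more than 20 mm) (distance of any of bowl0, bowl1, ladle from where it was at the start of the episode above 0.02 m).
It fails at once if the jar is pushed more than 40 mm away or tipped more than 15 degrees (distance of jar from where it was at the start of the episode above 0.04 m or angle between jar's own z axis and vertical above 0.26 rad).
It fails at once if a rusk is spilled on the shelf top or mat ((height (world z) of rusk0 below 0.03 m and horizontal distance between rusk0 and jar above 0.09 m and distance between rusk0 and tray above 0.13 m) or (height (world z) of rusk1 below 0.03 m and horizontal distance between rusk1 and jar above 0.09 m and distance between rusk1 and tray above 0.13 m) or (height (world z) of rusk2 below 0.03 m and horizontal distance between rusk2 and jar above 0.09 m and distance between rusk2 and tray above 0.13 m) or (height (world z) of rusk3 below 0.03 m and horizontal distance between rusk3 and jar above 0.09 m and distance between rusk3 and tray above 0.13 m)).
It fails at once if the lid is slammed onto the glass jar (over 50 N) (contact force between lid and jar above 50 N).
It also fails if it takes over 69 s, if anything falls off the work surface, if the arm or the gripper's body presses on something with over 40 N, if the wrist force passes 120 N, or if a joint passes its speed limit or range.

## Working session

There is one attempt and no reset: what is moved stays moved. The work goes in short steps, each a Python script; the robot and the scene stay as the last script left them, time stands still between calls to the robot, and variables do not carry over. Pictures are saved under pics/ and viewed, at most 10 in all, crops included, and the job is handed in when it is done.

```bash
mkdir -p pics; ls; python3 - <<'E'
from bench import *
import cv2,numpy as np
for c in("side","top"):
    r=capture(c); cv2.imwrite(f"pics/{c}0.png",r["image"]); print(c,r["R"].round(3).tolist(),r["t"].round(3),r["intrinsics"].tolist())
    for q in("tray","tray_grip","tray_lip","mat","jar","jar_rim","lid","lid_knob","bowl0","ladle","rusk0"):
        s=silhouettes(c,q)
        for d in s:
            m=d["region"]&(r["range_z"]>0); v,u=np.nonzero(m)
            z=r["range_z"][m]; K=r["intrinsics"]
            P=(np.c_[(u-K[0,2])/K[0,0]*z,(v-K[1,2])/K[1,1]*z,z]-r["t"])@r["R"]
            if len(P): print(q,round(d["conf"],2),np.round(d["xy"]),len(P),"med",np.median(P,0).round(3),"p2",np.percentile(P,2,axis=0).round(3),"p98",np.percentile(P,98,axis=0).round(3))
        
print(current_clock(),current_position(),current_orientation())
E
```

```text
pics
side [[-0.982, -0.19, -0.007], [-0.112, 0.605, -0.788], [0.154, -0.773, -0.615]] [0.535 0.094 1.313] [[481.72836228921886, 0.0, 315.9998737635147], [0.0, 481.72836228921886, 199.4811888722212], [0.0, 0.0, 1.0]]
tray 0.98 [300. 273.] 2185 med [0.524 0.266 0.028] p2 [0.452 0.183 0.004] p98 [0.587 0.354 0.122]
tray_grip 0.79 [300. 270.] 2266 med [0.524 0.268 0.026] p2 [0.452 0.182 0.003] p98 [0.588 0.354 0.122]
tray_lip 0.98 [300. 272.] 2191 med [0.524 0.267 0.028] p2 [0.452 0.183 0.004] p98 [0.587 0.354 0.122]
mat 0.98 [314. 302.] 2836 med [0.474 0.346 0.003] p2 [ 0.405  0.181 -0.   ] p98 [0.623 0.407 0.007]
mat 0.23 [354. 134.] 2223 med [ 0.483 -0.303  0.063] p2 [ 0.404 -0.433  0.01 ] p98 [ 0.56  -0.263  0.104]
jar 0.92 [353. 135.] 2349 med [ 0.481 -0.305  0.061] p2 [ 0.402 -0.434 -0.001] p98 [ 0.561 -0.264  0.104]
jar_rim 0.75 [355. 134.] 2300 med [ 0.482 -0.305  0.062] p2 [ 0.403 -0.433  0.007] p98 [ 0.56  -0.264  0.104]
lid 0.66 [309. 188.] 1606 med [ 0.58  -0.08   0.021] p2 [ 0.508 -0.171 -0.   ] p98 [ 0.659 -0.012  0.057]
lid_knob 0.83 [305. 191.] 1614 med [ 0.581 -0.081  0.
[... 3215 characters left out ...]
74 [318. 256.] 247 med [0.37  0.055 0.018] p2 [0.339 0.038 0.008] p98 [0.399 0.072 0.024]
rusk0 0.73 [230. 210.] 199 med [0.503 0.309 0.026] p2 [0.486 0.285 0.02 ] p98 [0.523 0.334 0.032]
rusk0 0.66 [460. 218.] 3499 med [ 0.485 -0.369  0.011] p2 [ 0.403 -0.432 -0.001] p98 [ 0.561 -0.269  0.107]
rusk0 0.59 [235. 282.] 249 med [0.297 0.294 0.018] p2 [0.268 0.279 0.01 ] p98 [0.328 0.311 0.025]
rusk0 0.55 [257. 215.] 248 med [0.488 0.231 0.026] p2 [0.471 0.2   0.018] p98 [0.508 0.26  0.032]
rusk0 0.48 [277. 276.] 274 med [0.305 0.178 0.018] p2 [ 0.274  0.159 -0.001] p98 [0.336 0.197 0.024]
1.2 [ 0.24563093 -0.54739304  0.22264364] [ 9.77843482e-01  2.09337345e-01 -5.21046197e-06 -3.26393918e-05]
```

```bash
python3 - <<'E'
import cv2,numpy as np
a=cv2.imread("pics/side0.png");b=cv2.imread("pics/top0.png")
cv2.imwrite("pics/m0.png",np.vstack([cv2.resize(b[100:310,130:530],(800,420))]))
cv2.imwrite("pics/m1.png",cv2.resize(a[90:380,180:430],(690,600*290*0//1+580)) if 0 else cv2.resize(a[100:380,180:440],None,fx=2.1,fy=2.1))
E
```

```text
(no output)
```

View pics/m0.png

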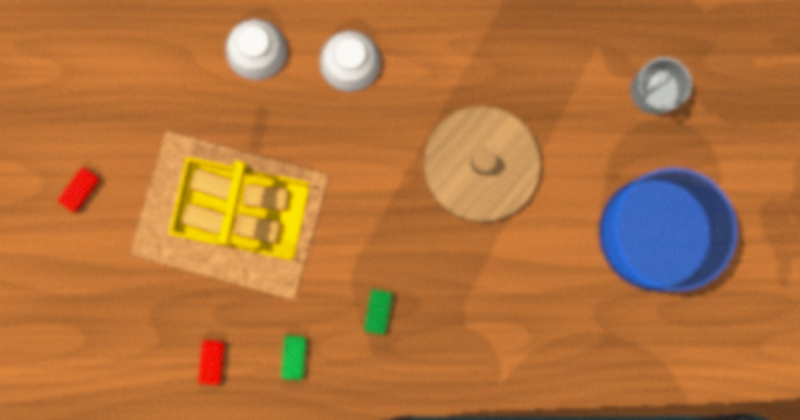

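View pics/m1.png

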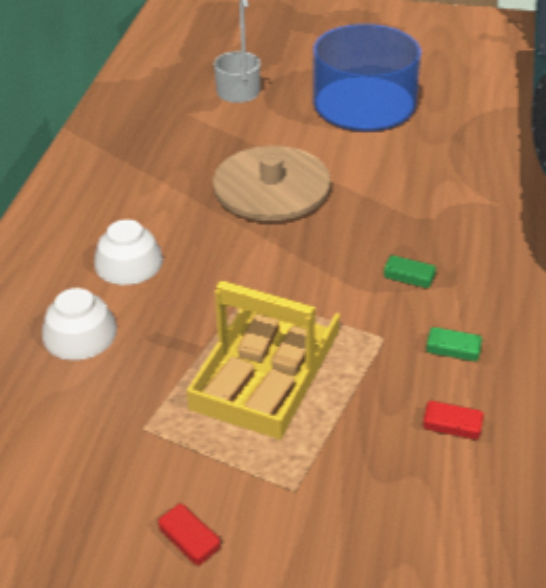

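Top view: the tray (crop ~240,205) has its open end to the right, facing the jar (~670,230). The lid (~483,163) lies between them, and the bowls and ladle sit along the upper edge. The green and red blocks are decoys lying off the tray. Next I'll fit precise poses from both cameras and check which pour directions are reachable.

```bash
cat > h.py <<'E'
from bench import *
import cv2,numpy as np
from scipy.spatial.transform import Rotation as Ro
from scipy.optimize import least_squares
def cloud(c,q,near=None):
    r=capture(c); K=r["intrinsics"]; best=None
    for d in silhouettes(c,q):
        m=d["region"]&(r["range_z"]>0); v,u=np.nonzero(m); z=r["range_z"][m]
        P=(np.c_[(u-K[0,2])/K[0,0]*z,(v-K[1,2])/K[1,1]*z,z]-r["t"])@r["R"]
        if len(P) and (near is None or np.hypot(*(np.median(P,0)[:2]-near))<.08): return P
    return np.zeros((0,3))
def circ(P,r0): # robust circle of known radius
    f=lambda p:np.hypot(P[:,0]-p[0],P[:,1]-p[1])-r0
    s=least_squares(f,np.r_[P[:,:2].min(0)+P[:,:2].max(0)]/2,loss="soft_l1",f_scale=.003)
    return s.x,np.abs(s.fun).mean()
def rect(P):
    c,s,a=cv2.minAreaRect((P[:,:2]*1000).astype(np.float32)); return np.r_[c]/1000,s,a
def q_tool(az,th,flip=1):
    """tray x azimuth az, pitch-down th; tool z = -tray z, tool y = flip*tray x"""
    R=(Ro.from_euler("z",az)*Ro.from_euler("y",th)).as_matrix()
    y=flip*R[:,0]; z=-R[:,2]; return Ro.from_matrix(np.c_[np.cross(y,z),y,z]).as_quat(),R
def tcp_from_lip(lip,az,th,flip=1,dz=.086):
    # TCP at tray (0,0,dz)
    q,R=q_tool(az,th,flip); return np.r_[lip]+R@np.r_[-.09,0,dz-.004],q
E
python3 - <<'E'
from h import *
for c in("side","top"):
    T=cloud(c,"tray"); b=T[T[:,2]>.1]; print(c,"bar",rect(b),np.percentile(b[:,2],[50,95]), b[:,:2].mean(0))
    f=T[T[:,2]<.045]; print(" body",rect(f))
    M=cloud(c,"mat"); M=M[M[:,2]<.012]; print(" mat",rect(M),np.median(M[:,2]))
    J=cloud(c,"jar",[.48,-.35]); j=J[J[:,2]>.098]; print(" jar",len(j),circ(j,.0825),np.percentile(J[:,2],99))
    L=cloud(c,"lid",[.58,-.09]); l=L[(L[:,2]>.014)&(L[:,2]<.03)]; k=L[L[:,2]>.05]
    print(" lid",rect(l),np.median(l[:,2]),"knob",rect(k),np.median(k[:,2]))
q0=current_joint_pos(); J=np.r_[.482,-.351]
for a in range(-180,180,20):
    az=np.radians(a); u=np.r_[np.cos(az),np.sin(az)]; o=[]
    for fl in(1,-1):
        for th in(0,30,50,60):
            p,q=tcp_from_lip(np.r_[J-.045*u,.122],az,np.radians(th),fl)
            s=inverse_kinematics(p,q); o.append("--" if s is None else str(np.round(s,1).tolist()))
    print(a,o)
E
```

```text
side bar (array([0.51974292, 0.25810388]), (19.912166595458984, 115.81787872314453), 78.33626556396484) [0.11579506 0.12263064] [0.51822164 0.26097662]
 body (array([0.54564874, 0.23199533]), (225.138916015625, 178.54678344726562), 78.7542724609375)
 mat (array([0.51525348, 0.27419519]), (253.69960021972656, 195.89532470703125), 74.49895477294922) 0.0033694894319845604
 jar 246 (array([ 0.48368329, -0.34817237]), np.float64(0.002335309784340835)) 0.10508991017458552
 lid (array([ 0.58492017, -0.091073  ]), (163.2348175048828, 168.20501708984375), 21.785274505615234) 0.02082096531853904 knob (array([ 0.5851532 , -0.09285263]), (33.6614990234375, 34.31245422363281), 73.29167175292969) 0.056778842299432884
top bar (array([0.51683759, 0.25477563]), (15.465776443481445, 112.89585876464844), 78.98193359375) [0.12127102 0.12718508] [0.51652378 0.25392233]
 body (array([0.51924591, 0.2547993 ]), (181.14077758789062, 118.25473022460938), 77.69636535644531)
 mat (array([0.51011996, 0.27231949]), (253.96995544433594, 193.33236694335938), 74.33101654052734) 0.004120586472615382
 jar 366 (array([
[... 4211 characters left out ...]
, '--', '[-0.9, 0.5, 1.3, -0.0, 1.3, 0.5]', '[-0.6, 0.3, 1.7, -0.5, 0.8, 1.1]', '--', '--']
120 ['[-0.8, 0.5, 1.2, -0.0, 1.4, -2.9]', '[-0.7, 0.3, 1.8, -0.3, 0.6, -2.6]', '--', '--', '[-0.8, 0.5, 1.2, -0.0, 1.4, 0.2]', '[-0.7, 0.3, 1.8, -0.3, 0.6, 0.6]', '--', '--']
140 ['--', '--', '--', '[-0.8, 0.2, 2.3, 3.0, 0.5, 0.1]', '[-0.7, 0.6, 1.2, -0.0, 1.4, -0.0]', '[-0.8, 0.2, 1.8, 0.1, 0.6, -0.1]', '--', '--']
160 ['[-0.7, 0.6, 1.2, -0.0, 1.4, 2.8]', '[-0.8, 0.2, 1.8, 0.4, 0.7, 2.4]', '[-1.0, 0.2, 2.1, 1.4, 0.5, 1.2]', '[-1.1, 0.3, 2.3, 1.9, 0.7, 0.6]', '[-0.7, 0.6, 1.2, -0.0, 1.4, -0.3]', '[-0.8, 0.2, 1.8, 0.4, 0.7, -0.7]', '[-1.0, 0.2, 2.1, 1.4, 0.5, -1.9]', '[-1.1, 0.3, 2.3, 1.9, 0.7, -2.5]']
```

Both views agree to about 3 mm, and heights and sizes match the text. The current azimuth (-102°) can be poured from directly, so I'll grasp and lift now.

```bash
python3 - <<'E'
from h import *
az=np.radians(-102); q,_=q_tool(az,0)
move_ptp([.518,.256,.20],q)
servo_line([.518,.256,.091],rate=.12)
move_gripper(0.0); print("gap",current_finger_gap(),current_grip_force(),current_force())
servo_line([.518,.256,.20],rate=.08)
sleep(.2); print(current_force(),current_finger_gap(),current_clock())
for c in("side","top"):
    r=capture(c); cv2.imwrite(f"pics/{c}1.png",r["image"])
a=cv2.imread("pics/side1.png")[150:350,200:420];b=cv2.imread("pics/top1.png")[120:300,160:360]
f=lambda i:cv2.resize(i,(400,400)); cv2.imwrite("pics/m2.png",np.hstack([f(a),f(b)]))
T=cloud("top","tray"); b=T[T[:,2]>.16];print(rect(b));print("tray z",np.percentile(T[:,2],[5,50]),rect(T[(T[:,2]<.165)&(T[:,2]>.08)]))
E
```

```text
gap 0.012260091717204357 30.000074207782745 [-6.97447553e-02 -1.61601921e+00  3.59456018e-04]
[-0.25354898  0.11705758 -2.24659255] 0.011545882806882157 8.9
(array([0.46959186, 0.22509302]), (101.15892028808594, 24.375240325927734), 85.04377746582031)
tray z [0.11275104 0.1185441 ] (array([0.51727258, 0.25467206]), (178.2500762939453, 113.73551940917969), 78.27070617675781)
```

View pics/m2.png

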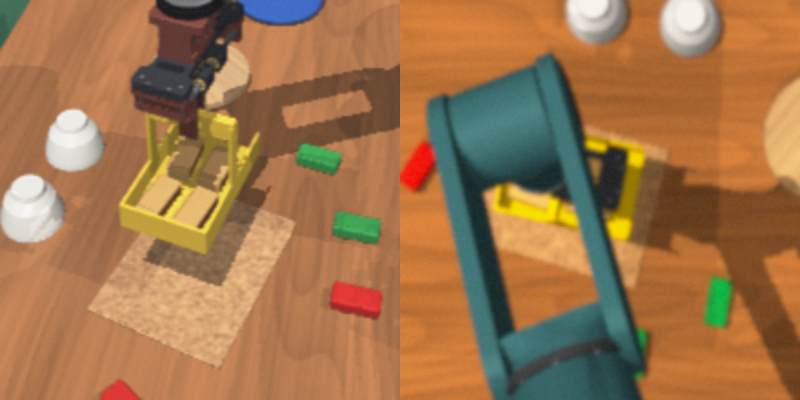

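The tray is held level with all four rusks in it. Next I'll move to the jar and tilt about the lip in stages.

```bash
python3 - <<'E'
from h import *
az=np.radians(-102); u=np.r_[np.cos(az),np.sin(az)]; J=np.r_[.4825,-.350]
def to(th,z,rate,back=.045):
    p,q=tcp_from_lip(np.r_[J-back*u,z],az,np.radians(th),1,.087); servo_line(p,q,rate=rate)
to(-5,.16,.16)
to(0,.124,.1)
print(current_clock())
for th in (10,18): to(th,.124,.06)
r=capture("side"); cv2.imwrite("pics/side2.png",r["image"])
print(current_clock(),current_position(),current_force())
b=r["image"][60:240,240:440]; cv2.imwrite("pics/m3.png",cv2.resize(b,None,fx=3,fy=3))
E
```

```text
12.6083
13.6 [ 0.50417509 -0.24633658  0.23045506] [ 0.14299855  1.23334971 -2.30246753]
```

View pics/m3.png

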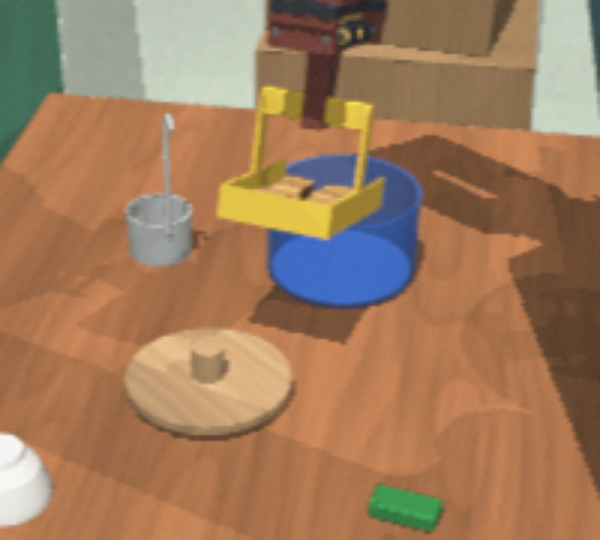

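The lip is over the jar and no rusk has moved yet (tray ~300,200; jar ~345,230). I'll keep tilting.

```bash
python3 - <<'E'
from h import *
az=np.radians(-102); u=np.r_[np.cos(az),np.sin(az)]; J=np.r_[.4825,-.350]
def to(th,z,rate,back=.045):
    p,q=tcp_from_lip(np.r_[J-back*u,z],az,np.radians(th),1,.087); servo_line(p,q,rate=rate)
for th in (22,26,30,34,38,42):
    to(th,.124,.05); sleep(.25); print(th,current_clock(),current_force().round(2))
    if current_force()[2]>-1.0 and 0: break
cs=[]
for c in("side","top"):
    r=capture(c); cs.append(r["image"][60:240,240:440] if c=="side" else r["image"][120:300,360:560])
cv2.imwrite("pics/m4.png",np.hstack([cv2.resize(i,(400,360)) for i in cs]))
E
```

```text
22 14.175 [-1.27  0.31 -3.15]
26 14.75 [ 0.04 -0.45 -2.14]
30 15.325 [ 0.14 -0.19 -3.11]
34 15.9 [ 0.06  0.09 -2.18]
38 16.475 [-0.14  0.25 -1.49]
42 17.05 [-0.   0.1 -2.1]
```

View pics/m4.png

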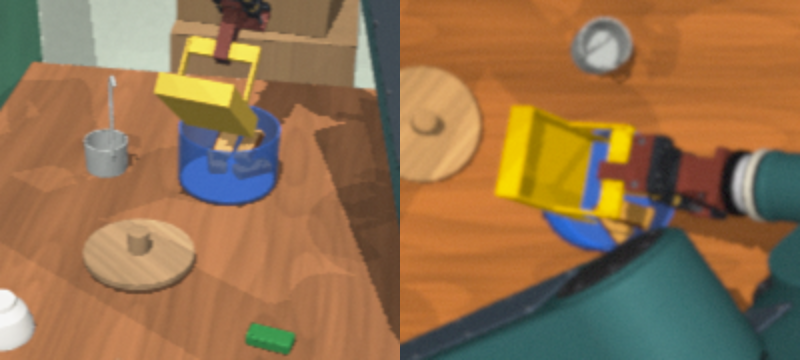

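```bash
python3 - <<'E'
from h import *
for c in("side","top"):
    r=capture(c);K=r["intrinsics"]
    for d in silhouettes(c,"rusk0"):
        m=d["region"]&(r["range_z"]>0); v,u=np.nonzero(m); z=r["range_z"][m]
        P=(np.c_[(u-K[0,2])/K[0,0]*z,(v-K[1,2])/K[1,1]*z,z]-r["t"])@r["R"]
        if len(P): print(c,round(d["conf"],2),np.round(d["xy"]),len(P),np.median(P,0).round(3),P.min(0).round(3),P.max(0).round(3))
    if c=="side": cv2.imwrite("pics/m5.png",cv2.resize(r["image"][70:170,300:400],(600,600),interpolation=2))
E
```

```text
side 0.94 [395. 299.] 415 [0.3   0.304 0.016] [ 0.266  0.262 -0.005] [0.334 0.317 0.021]
side 0.82 [268. 358.] 468 [0.548 0.497 0.017] [0.517 0.466 0.001] [0.581 0.523 0.023]
side 0.77 [396. 263.] 313 [0.308 0.187 0.016] [ 0.275  0.144 -0.003] [0.339 0.2   0.021]
side 0.67 [352. 132.] 78 [ 0.493 -0.383  0.054] [ 0.478 -0.407  0.042] [ 0.509 -0.365  0.065]
side 0.52 [374. 229.] 280 [0.37  0.066 0.015] [ 0.338  0.024 -0.004] [0.404 0.081 0.022]
side 0.18 [308. 188.] 1608 [ 0.581 -0.081  0.021] [ 0.501 -0.212 -0.005] [ 0.67  -0.007  0.062]
top 0.66 [276. 278.] 252 [0.305 0.176 0.018] [0.273 0.159 0.003] [0.334 0.193 0.028]
top 0.57 [477. 225.] 216 [ 0.446 -0.392  0.063] [ 0.428 -0.429  0.002] [ 0.471 -0.304  0.272]
top 0.52 [234. 281.] 259 [0.297 0.294 0.018] [0.265 0.277 0.001] [0.328 0.311 0.029]
top 0.51 [168. 194.] 284 [0.547 0.49  0.017] [ 0.513  0.462 -0.006] [0.582 0.521 0.03 ]
top 0.49 [465. 235.] 132 [ 0.429 -0.375  0.024] [ 0.409 -0.4    0.007] [ 0.462 -0.345  0.052]
top 0.47 [321. 256.] 221 [0.37  0.055 0.019] [0.339 0.038 0.01 ] [0.399 0.072 0.029]
top 0.27 [247. 206.] 5427 [0.51  0.273 0.004] [ 0.388  0.131 -0.008] [0.632 0.415 0.016]
```

View pics/m5.png

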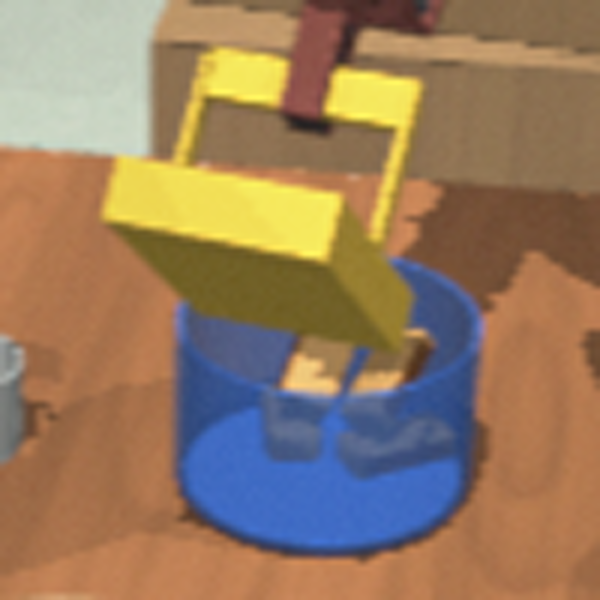

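Four rusks are visible in the jar: two lower ones seen through the glass (~290,425 and ~390,440) and two on top of them (~320,360 and ~390,365). I'll raise the tray, level it and check.

```bash
python3 - <<'E'
from h import *
az=np.radians(-102); q,_=q_tool(az,0)
p=current_position(); servo_line(p+[0,0,.10],rate=.1)
servo_line([.512,-.12,.30],q,rate=.2)
cs=[]
for c in("side","top"):
    r=capture(c); cs.append(r["image"][70:190,280:400] if c=="side" else r["image"][120:300,360:540])
cv2.imwrite("pics/m6.png",np.hstack([cv2.resize(i,(400,400)) for i in cs]))
J=cloud("side","jar",[.48,-.35]); 
J=cloud("top","jar",[.48,-.35]); j=J[J[:,2]>.098]; print(circ(j,.0825),len(j)); i=J[np.hypot(*(J[:,:2]-[.4825,-.35]).T)<.07]; print(np.percentile(i[:,2],[50,95,99.5]),current_clock())
E
```

```text
(array([ 0.4816585 , -0.34997928]), np.float64(0.010083071792992601)) 246
[0.00838934 0.06275713 0.07022664] 19.8583
```

View pics/m6.png

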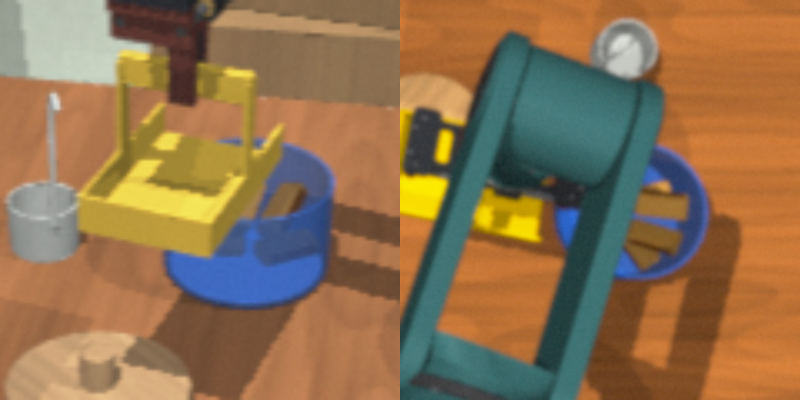

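The tray is empty and all four rusks are in the jar with tops at about 70 mm, below the plug at 95 mm. I'll set the tray down and re-measure the lid and jar.

```bash
python3 - <<'E'
from h import *
q,_=q_tool(np.radians(-102),0)
servo_line([.513,.268,.25],q,rate=.22)
servo_line([.513,.268,.12],rate=.12)
print(servo_line([.513,.268,.088],rate=.03,contact_N=4),current_position())
move_gripper(.06); sleep(.2); servo_line([.513,.268,.21],rate=.12)
for c in("side","top"):
    J=cloud(c,"jar",[.48,-.35]); j=J[J[:,2]>.098]; 
    L=cloud(c,"lid",[.58,-.09]); k=L[L[:,2]>.05]; l=L[(L[:,2]>.014)&(L[:,2]<.03)]
    print(c,circ(j,.0825),len(j),"knob",rect(k),np.median(k[:,2]),"lid",rect(l),np.median(l[:,2]))
T=cloud("side","tray"); b=T[T[:,2]>.1]; print(rect(b),np.percentile(b[:,2],95),current_clock())
E
```

```text
True [0.51266247 0.26785055 0.090882  ]
side (array([ 0.48364427, -0.34760317]), np.float64(0.014843328302694898)) 251 knob (array([0.47569406, 0.24478236]), (0.0, 0.0), 0.0) 0.29443954745816325 lid (array([ 0.52721027, -0.08681548]), (52.70265197753906, 123.85340118408203), 4.472261905670166) 0.020829511726156887Traceback (most recent call last):
  File "<stdin>", line 10, in <module>
  File "h.py", line 14, in circ
    s=least_squares(f,np.r_[P[:,:2].min(0)+P[:,:2].max(0)]/2,loss="soft_l1",f_scale=.003)
                            ~~~~~~~~~~~^^^
    return umr_minimum(a, axis, None, out, keepdims, initial, where)
ValueError: zero-size array to reduction operation minimum which has no identity
```

```bash
python3 - <<'E'
from h import *
q,_=q_tool(np.radians(-102),0)
move_ptp([.584,-.095,.14],q)
print(servo_line([.584,-.095,.027],rate=.08,contact_N=5),current_position())
move_gripper(0); print(current_finger_gap(),current_grip_force())
servo_line([.584,-.095,.21],rate=.12)
servo_line([.482,-.350,.21],q,rate=.15)
print(servo_line([.482,-.350,.135],rate=.1,contact_N=5),current_position(),current_clock())
cs=[]
for c in("side","top"):
    r=capture(c); cs.append(r["image"][70:230,220:400] if c=="side" else r["image"][120:300,160:560])
cv2.imwrite("pics/m7.png",np.hstack([cv2.resize(cs[0],(400,400)),cv2.resize(cs[1],(400,180*400//400)) if 0 else cv2.resize(cs[1],(400,400))]))
L=cloud("side","lid"); print(np.percentile(L[:,2],[2,50,98]))
E
```

```text
False [ 0.58445142 -0.09510003  0.02751139]
0.03363661795012742 30.000298619270325
False [ 0.48245467 -0.35034824  0.13552312] 34.6083
[0.1167386  0.12909037 0.15115381]
```

View pics/m7.png

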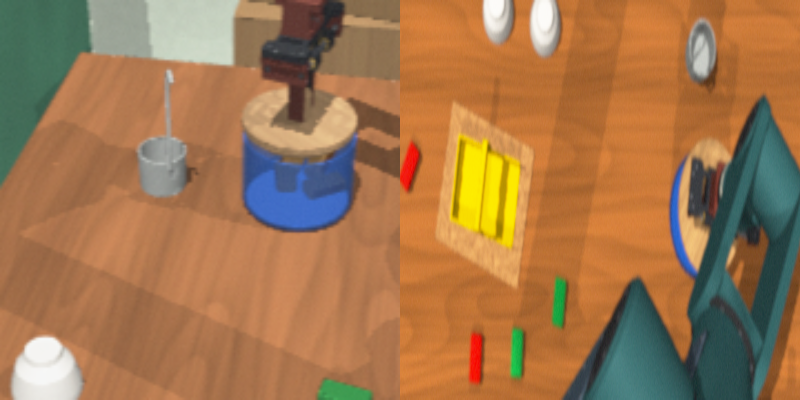

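The lid is level and centred just above the rim, and the tray sits on the mat. I'll lower the lid gently.

```bash
python3 - <<'E'
from h import *
p=np.r_[.482,-.350,0]
print(servo_line(p+[0,0,.120],rate=.015,contact_N=4),current_position(),current_force())
move_gripper(.07); sleep(.2)
z=current_position(); servo_line(z+[0,0,.12],rate=.1)
move_ptp([.45,.05,.33],current_orientation()); print(current_clock())
for c in("side","top"):
    L=cloud(c,"lid",[.48,-.35]); 
    l=L[(L[:,2]>.112)&(L[:,2]<.124)]; k=L[L[:,2]>.145]
    if len(l): 
        A=np.c_[l[:,:2]-l[:,:2].mean(0),np.ones(len(l))]; s=np.linalg.lstsq(A,l[:,2],rcond=None)[0]
        print(c,"lid",rect(l),s.round(3),"knob",rect(k) if len(k) else None)
    T=cloud(c,"tray"); 
    if len(T): b=T[(T[:,2]>.1)&(T[:,2]<.14)]; print(" tray",rect(b),np.percentile(T[:,2],[2,98]))
r=capture("side"); cv2.imwrite("pics/m8.png",cv2.resize(r["image"][70:370,200:440],(480,600)))
E
```

```text
True [ 0.4819091  -0.34986603  0.12219053] [-0.47144267  0.86934496  4.18024271]
39.4
side lid (array([ 0.48242044, -0.33704944]), (165.9820098876953, 153.86129760742188), 17.55719757080078) [0.001 0.    0.116] knob (array([0.45913159, 0.09148769]), (23.44336700439453, 9.508163452148438), 2.8614416122436523)
 tray (array([0.51379126, 0.27143726]), (18.59737777709961, 113.65409088134766), 77.10752868652344) [0.00384413 0.12161056]
top lid (array([ 0.48315063, -0.34921588]), (166.01187133789062, 168.6776580810547), 8.340693473815918) [-0.001  0.001  0.117] knob (array([ 0.48211679, -0.34959076]), (31.955543518066406, 32.15932083129883), 13.963704109191895)
 tray (array([0.51195737, 0.26754059]), (18.05264663696289, 113.248779296875), 78.1061782836914) [0.00051326 0.12389674]
```

View pics/m8.png

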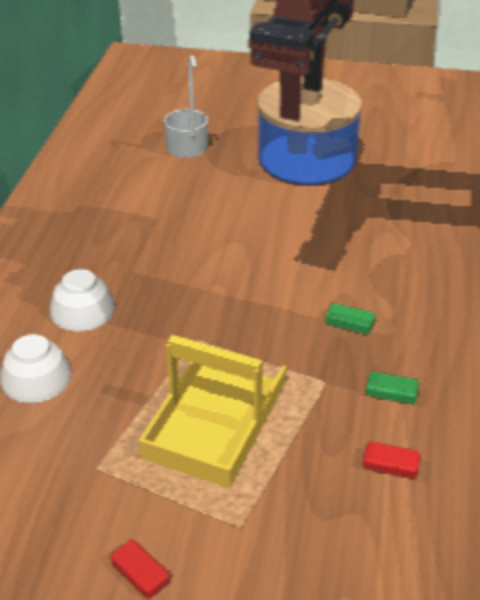

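The lid is seated: its disc top is at 0.117 m (expected 0.117), it is level, and it is within about 2 mm of centre. The tray is flat on the mat and the gripper is clear. Handing in.

```bash
python3 -c "
from bench import *
print(close_job(),current_clock())"
```

```text
the job is handed in; nothing more can be done
the job is handed in; nothing more can be done
```

I handed the job in at about 40 s of the 69 s limit: all four rusks are in the jar, the empty tray is flat on the mat, the lid is seated level, and the bowls and ladle were not touched; no verdict was returned.

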